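# Square the plates in the jig, then hold its gauge arm at the index clip

## Task

Tap the stack of four thin metal plates on the jig until all their edges are in line and every plate sits flush against both the back rail and the side fence. Then press the lock button all the way down, draw the spring-loaded gauge arm out by its ball knob until its pointer lines up with the index clip on the scale, and finish while still holding the knob there, because the arm springs back if let go. Leave the clip where it is set and do not disturb the vial, bung and thumb screw standing by.

Things in the scene. Friction and masses are not known exactly. Their poses are not given: they have to be found in the camera images.
- jig: Metal squaring jig fixed to the worktop, yaw to 15 degrees. Origin on the worktop, mid-base. At yaw 0, x points away from the robot and y to its left; the arm draws out along +y. In mm: base x -62 to 52, y -140 to 145, top z 6; on it a raised bed under the stack, x -22 to 25, y 35 to 106, top z 12. Grey lock housing x -22 to 22, y -125 to -55, top z 76; arm tube behind it to y -185.
- back_rail (a point): Middle of the top front edge of the back rail, an upright steel bar with a tick scale (10 mm a tick) on top: jig x 25, y 50, z 42 mm. Its front face (x 25, y -44 to 144) faces the robot; the stack is pushed against it from the -x side, towards +x.
- side_fence (a point): Middle of the top edge of the side fence's face towards the plates: jig x -4, y 35, z 32 mm. The face spans x -33 to 25; the stack is pushed against it from the open +y end, towards -y. It forms a corner with the back rail.
- stack_home (a point): Fixed point of the jig, on its raised bed at jig x 0, y 72.5, z 12 mm, axes as the jig's: where the centre of a plate is when it is flush against both back rail and side fence.
- plate_0: Lowest of four equal plain aluminium plates, each 50 (x) by 75 (y) by 5 mm, about 50 g, lying on one another on the jig's raised bed (they overhang its free edges by 3 mm or more, so fingertips can reach below them), at first 6 to 14 mm off both fences and turned by up to 6 degrees. Origin at the centre of its underside; axes as the jig's when squared.
- plate_1: Second plate from below, the same size; origin at the centre of its underside.
- plate_2: Third plate from below, the same size; origin at the centre of its underside.
- plate_3: Top plate, the same size; origin at the centre of its underside. Top of the stack 32 mm above the worktop.
- button_top (a point): Centre of the top of the lock button, a black cap of 22 mm diameter on the lock housing (jig x 0, y -85, z 94 mm when out). It is pressed straight down.
- lock_button (a joint): Travel of the lock button, m: 0 out (arm locked), 0.008 fully down. It needs about 3 N and stays down once pressed; beyond 0.006 the arm is free.
- knob_center (a point): Centre of the 32 mm black ball knob on top of the gauge arm's end, 90 mm above the worktop (jig x 0, y -10 + extension). The arm's top below it is at z 64 mm. Pinch it from above, fingers closing along the jig's x axis, and draw it along jig +y.
- gauge_arm (a joint): Extension of the telescoping gauge arm along jig +y, m: 0 fully in, stop at 0.115. Locked at 0 until the button is pressed; a spring pulls it back in with 3 to 6 N.
- pointer_tip (a point): Tip of the thin pointer that runs from the gauge arm's end over the front edge of the scale (jig x 29, z 45.5 mm, y -10 + extension); it is in line with the knob's centre along y.
- clip_mark (a point): Mark of the index clip, a small dark saddle 10 mm wide sitting on the back rail, its nose pointing at the front edge of the scale: the point where the pointer tip must come (jig x 29, z 45.5 mm). Its top is at z 52.5 mm.
- index_clip (a joint): Setting of the index clip along jig +y, m (0.055 to 0.10 at the start): the extension of the gauge arm at which pointer and clip line up.
- vial: Bystander: small white vial with an orange cap, 27 x 27 x 62 mm, standing left of the jig; origin at the centre of its underside.
- bung: Bystander: black rubber bung, 35 x 36 x 28 mm, right of the jig; origin at the centre of its underside.
- screw: Bystander: metal thumb screw standing on its knurled head, 26 x 26 x 35 mm, right of the jig; origin at the centre of its underside.
There are look-alikes about, which are no part of the job. Leave any black look-alike of the plate_3 alone.

How it is judged:
By the outcome, as a careful person would: the job done as asked, in the order asked, and still so for the second after the job is handed in, while the arm keeps its last pose, push and grip.
It also fails if it takes over 72 s, if anything falls off the work surface, if the arm or the gripper's body presses on something with over 40 N, if the wrist force passes 120 N, or if a joint passes its speed limit or range.

## Robot

A 6-joint arm with a two-finger parallel gripper is mounted at the origin on a cart in front of the work surface, level with it; the furniture and walls round the work are solid. World frame = base frame: x ahead of the robot, y to its left, z up, the work surface at z = 0. Lengths are in m, angles in rad, forces in N, time in s.
With the tool pointing down it reaches from about 0.35 to 0.875 m from the base axis. Payload 4.2 kg.
Tool frame: the origin (TCP) lies on the centre line of the jaws, within the pads' length; the fingertips stand 8 mm ahead of it and the grasp point (between the pads) lies 11 mm behind it (arm.nose_length is the distance from the TCP to the fingertips, in m); z points along the fingers, y is the line along which they close (so a half turn about z gives the same grasp; the last joint's range is limited). The gripper opens to 85 mm and grips with 20 to 120 N. Pads are 22 mm wide; open, the fingers measure 114 mm over their backs; the gripper's body (76 mm by 85 mm) begins 54 mm behind the grasp point. The pads swing forward as they close: fully open they stand 13 mm farther back than shut.
Start: joints at [-0.846, 0.385, 0.008, 0, -1.194, -0.259], TCP at [0.281, -0.558, 0.212] pointing down, gripper open.
Joint ranges: [-3.14, 3.14], [-1.21, 2.06], [-1.07, 1.41], [-3.16, 2.05], [-2.99, -0.16], [-3.1, 3.1]. Speed limits (rad/s): [2.79, 2.79, 3.14, 3.14, 3.14, 3.14].

## Interface

Orientations are given as a unit quaternion [w, x, y, z].
In Python, from station import arm, read_camera, look_for, tip_of gives the robot as it stands.
- The arm moves only by the tool arm_command, never from a script. Its argument "steps" is a list of rows, each a list of 4 numbers: the shift along the tool's x, y, z in mm, then the turn about the tool's z in rad. A call has exactly 8 rows; each row is the pose to reach, as a shift and turn from the pose commanded when the call began, along the tool's axes at that moment; what a row does not reach only later rows make up. A row lasts 1/10 s, in which the tool goes at most 50 mm and 8.59 degrees, less where a joint would pass 70% of its speed; a pose out of reach is approached as far as the arm can. A call with a gripper value outside its range is refused whole. "hand" is the closure, from 0 (fully open) to 1 (shut), set as the call begins (left out, the last holds). The fingers move at their own pace and stop on an object; the grip force is fixed at half the most. Time passes only in rows, so rows that repeat a pose let the fingers close, or fill a call up. It gives the time, the measured TCP pose, the force, the opening and the grip force at its end, in the units of the state.
- arm.read_state(): the state, without advancing time (a new reading comes with each control period).
- read_camera(name): name is "scene" or "top"; returns a dict with "frame" (384x512x3 uint8, red, green, blue), "K" (3x3 intrinsics, pixels), "R" (3x3) and "t" (3): a world point X has camera coordinates R X + t. Camera axes: x right, y down, z forward; pixel columns grow to the right and rows downward; lengths in m; the calibration is good to about 2 mm. A picture is of the moment at which its call begins. There is no depth.
- arm.hand_in(): hands the job in; it is judged then, once.
Trained networks look in the newest picture that a camera, given by its name, has taken for a name from the list of things; names that differ only in an ending like _2 or _b are one class to them, and where a whole thing is asked for, a point or a joint stands for the part that bears it (a point fixed in the world has none). Each returns a list of dicts, best first, with "p" (0 to 1); they miss things now and then, are a little off and sometimes report something else, mostly with a low value. They report only what shows in the picture. A call takes as long as a camera call. They do not tell look-alikes from the thing itself.
- look_for(camera, query): "box" ([left, top, right, bottom] in pixels, round what is visible of it).
- tip_of(camera, query): "uv" ([column, row] in pixels: a listed point, or the origin of a listed thing).
The state is a dict: "clock": time; "joints": joint angles; "joint_vel": joint speeds; "joint_efforts": joint torques, N m; "eef_pos": TCP position; "tcp_rot": TCP orientation; "wrist_force": force on the tool from outside, world axes, zero at the start; "ft_torque": the same for the moment, N m; "width": finger opening in m; "finger_force": force on a finger pad.
Only numpy, scipy, OpenCV 4.12 (cv2) and the standard library are available. Lean on these libraries where they do the work, as an engineer would, in place of code of your own. Each camera call takes 0.05 s, during which the arm holds its last target. There are 200 camera calls.

## Working session

There is one attempt and no reset: what is moved stays moved. The work goes in short steps, Python scripts to look and compute and a tool call to move; the robot and the scene stay as the last step left them, time stands still between calls to the robot, and variables do not carry over. Pictures are saved under pics/ and viewed, at most 10 in all, crops included, and the job is handed in when it is done.

Besides the shell and the picture viewer there is one more tool, called after ">>>" in YAML: its name, and indented under it one key for each argument. arm_command: Moves the arm, as the interface text tells. Its arguments: {"type":"object","properties":{"steps":{"type":"array"},"hand":{"type":"number"}},"required":["steps"]}

```bash
mkdir -p pics; ls
python3 - <<'E'
from station import arm, read_camera, look_for, tip_of
import cv2,numpy as np
s=arm.read_state(); print(s, arm.nose_length)
for c in ["scene","top"]:
    d=read_camera(c); cv2.imwrite(f"pics/{c}0.png",cv2.cvtColor(d["frame"],cv2.COLOR_RGB2BGR))
    np.savez(f"{c}0.npz",**d)
    print(c,d["K"].tolist(),d["R"].round(3).tolist(),d["t"].round(3).tolist())
    for q in ["back_rail","side_fence","button_top","knob_center","pointer_tip","clip_mark","stack_home","plate_3","vial","bung","screw","jig"]:
        print(q,[(np.round(r["uv"],1).tolist(),round(r["p"],2)) for r in tip_of(c,q)][:3])
E
```

```text
pics
{'clock': 0.0, 'joints': array([-8.46417769e-01,  3.85585218e-01,  6.62679668e-03, -5.02221142e-04,
       -1.19402026e+00, -2.58601116e-01]), 'joint_vel': array([ 0.00096017,  0.00108384, -0.00167094,  0.00080425, -0.00129148,
       -0.00058443]), 'joint_efforts': array([ 1.95543362e-03, -3.92291558e+01,  1.88406318e+01,  4.18618217e+00,
       -4.56388952e-03, -6.68860125e-06]), 'eef_pos': array([ 0.28042977, -0.55784729,  0.21040425]), 'tcp_rot': array([-3.09201793e-04, -2.30698931e-01,  9.73024541e-01,  1.07216497e-03]), 'wrist_force': array([-0.08364098, -0.33875937, -0.62213382]), 'ft_torque': array([ 0.04742893,  0.00655753, -0.03457628]), 'finger_force': 0.0, 'width': 0.08516847704946211} 0.008
scene [[448.34669953257924, 0.0, 254.76552011087236], [0.0, 448.34669953257924, 191.98621001011654], [0.0, 0.0, 1.0]] [[0.504, -0.863, 0.024], [-0.473, -0.299, -0.829], [0.723, 0.406, -0.559]] [-0.282, 0.238, 0.823]
back_rail [([256.6, 189.5], 0.97)]
side_fence [([254.9, 196.1], 0.82)]
button_top [([296.1, 202.8], 0.61)]
knob_center [([272.5, 186.0], 0.9)]
pointer_tip [([276.4, 1
[... 394 characters left out ...]
17454823484], [0.0, 0.0, 1.0]] [[-0.016, -1.0, -0.018], [-0.994, 0.018, -0.112], [0.113, 0.016, -0.994]] [-0.062, 0.449, 0.894]
back_rail [([251.1, 176.2], 0.71), ([231.7, 190.3], 0.62)]
side_fence [([252.9, 188.7], 0.7), ([235.9, 190.9], 0.63)]
button_top []
knob_center [([277.6, 188.5], 0.79)]
pointer_tip [([273.4, 181.6], 0.55)]
clip_mark [([373.8, 214.7], 0.64), ([249.1, 174.2], 0.36)]
stack_home [([239.1, 188.3], 0.91), ([255.3, 191.4], 0.69)]
plate_3 [([236.5, 191.5], 0.79), ([169.4, 201.9], 0.67), ([237.7, 189.1], 0.38)]
vial [([136.1, 218.7], 0.74), ([274.4, 180.5], 0.7)]
bung [([373.2, 215.2], 0.68)]
screw [([137.5, 223.2], 0.71), ([377.0, 183.7], 0.43)]
jig [([264.0, 193.9], 0.73)]
```

Run:
```python
import cv2
a=cv2.imread("pics/scene0.png")[130:310,100:420];b=cv2.imread("pics/top0.png")[130:260,100:420]
cv2.imwrite("pics/c_scene.png",cv2.resize(a,None,fx=2.5,fy=2.5,interpolation=3))
cv2.imwrite("pics/c_top.png",cv2.resize(b,None,fx=2.5,fy=2.5,interpolation=3))
```

```text
(no output)
```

View pics/c_scene.png

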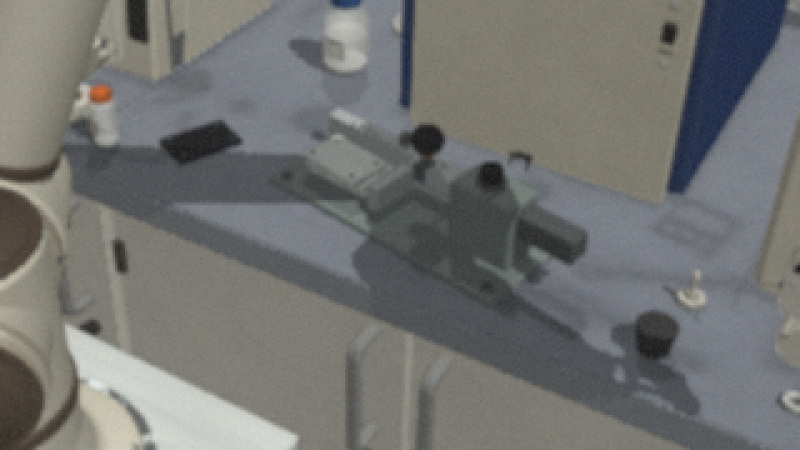

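View pics/c_top.png

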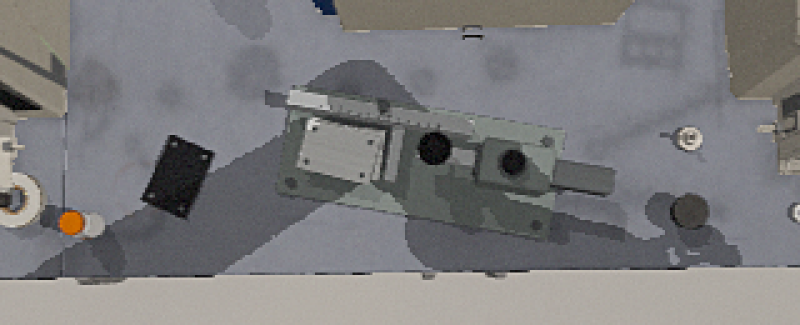

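```bash
cat > h.py <<'E'
import numpy as np,cv2
def cam(c,n="0"):
    d=dict(np.load(f"{c}{n}.npz"));return d
def proj(d,X):
    p=np.atleast_2d(X)@d["R"].T+d["t"];p=p@d["K"].T;return p[:,:2]/p[:,2:]
def j2w(P,X):
    x,y,a=P;X=np.atleast_2d(X).astype(float)/1000;c,s=np.cos(a),np.sin(a)
    return np.c_[x+c*X[:,0]-s*X[:,1],y+s*X[:,0]+c*X[:,1],X[:,2]]
def ray(d,uv,z):
    "world point at height z on pixel ray"
    v=d["R"].T@np.linalg.solve(d["K"],[uv[0],uv[1],1]);o=-d["R"].T@d["t"];return o+v*(z-o[2])/v[2]
def w2j(P,X):
    x,y,a=P;c,s=np.cos(a),np.sin(a);dx,dy=X[0]-x,X[1]-y;return 1000*np.array([c*dx+s*dy,-s*dx+c*dy,X[2]])
E
python3 - <<'E'
from h import *
from scipy.optimize import least_squares
T=cam("top");S=cam("scene")
obs=[(T,(273.6,189.2),(0,-10,90)),(T,(304.8,194.4),(0,-85,94)),(T,(210.8,207.2),(-62,145,6)),(T,(320,226.4),(-62,-140,6)),(T,(326,181.2),(52,-140,6)),
(S,(271.2,185.6),(0,-10,90)),(S,(296,197.5),(0,-85,94))]
f=lambda P:np.concatenate([proj(d,j2w(P,X))[0]-uv for d,uv,X in obs])
for sub in (obs[:5],obs):
    g=lambda P:np.concatenate([proj(d,j2w(P,X))[0]-uv for d,uv,X in sub])
    r=least_squares(g,[.45,0,-.1],loss="soft_l1");P=r.x;print(P,np.degrees(P[2]),f(P).reshape(-1,2).round(1).tolist())
np.save("P.npy",P)
print("clip",w2j(P,ray(T,(254,171.6),.0525)), w2j(P,ray(T,(249.1,174.2),.0455)),w2j(P,ray(S,(257.7,187.8),.0455)))
print("ptr",w2j(P,ray(T,(273.4,181.6),.0455)),w2j(P,ray(S,(276.4,195.9),.0455)))
E
```

```text
[ 0.44931576 -0.09747487 -0.17988837] -10.306844122864675 [[0.3, 0.2], [0.9, -0.0], [-0.8, 0.1], [-0.4, -1.1], [-0.1, 0.5], [0.1, -0.4], [1.3, -1.5]]
[ 0.44880017 -0.0973095  -0.1822809 ] -10.443926263579838 [[0.3, 0.5], [0.8, 0.3], [-0.9, 0.1], [-0.6, -0.7], [-0.1, 0.8], [-0.1, -0.3], [1.1, -1.3]]
clip [41.02035469 45.52429854 52.5       ] [33.71219642 56.8879478  45.5       ] [22.46988202 48.79540004 45.5       ]
ptr [25.205186   -5.83768729 45.5       ] [26.23698298 -7.96764765 45.5       ]
```

```bash
cat >> h.py <<'E'
def grab(c,n,k=8):
    from station import read_camera
    ds=[read_camera(c) for _ in range(k)];d=dict(ds[0]);d["frame"]=np.mean([e["frame"] for e in ds],0).astype(np.uint8)
    np.savez(f"{c}{n}.npz",**d);return d
def rect(d,P,z,x0,x1,y0,y1,s):
    "jig-plane view: rows down = -x, columns right = -y, s px/mm"
    c=np.float32([[x1,y1,z],[x1,y0,z],[x0,y0,z],[x0,y1,z]])
    w,h=int((y1-y0)*s),int((x1-x0)*s)
    H=cv2.getPerspectiveTransform(np.float32([[0,0],[w,0],[w,h],[0,h]]),proj(d,j2w(P,c)).astype(np.float32))
    im=cv2.warpPerspective(d["frame"][...,::-1].copy(),H,(w,h),flags=cv2.INTER_CUBIC|cv2.WARP_INVERSE_MAP)
    for y in range(int(np.ceil(y0/10))*10,y1,10):cv2.line(im,(int((y1-y)*s),0),(int((y1-y)*s),6 if y%50 else 14),(0,0,255),1)
    for x in range(int(np.ceil(x0/10))*10,x1,10):cv2.line(im,(0,int((x1-x)*s)),(6 if x%50 else 14,int((x1-x)*s)),(0,0,255),1)
    return im
E
python3 - <<'E'
from h import *
P=np.load("P.npy");T=grab("top","1");S=grab("scene","1")
a=rect(T,P,32,-50,50,-20,140,3.0)
b=rect(S,P,32,-50,50,-20,140,3.0)
cv2.imwrite("pics/r1.png",np.vstack([a,b])[:600])
for z,d in((32,T),(32,S)):pass
E
```

```text
(no output)
```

View pics/r1.png

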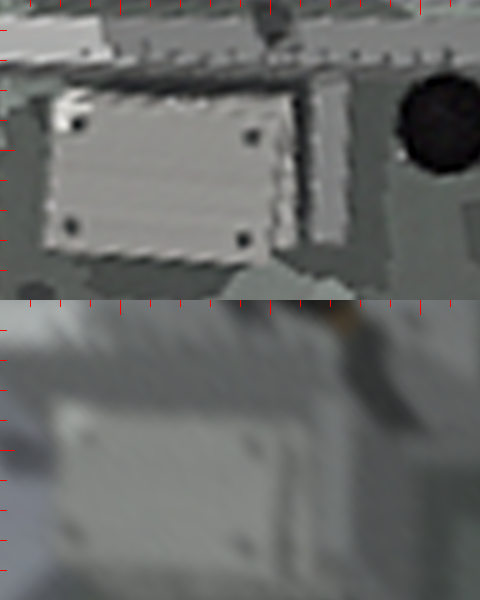

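Run:
```python
from h import *
P=np.load("P.npy");T=cam("top","1");S=cam("scene","1")
print("campos",-T["R"].T@T["t"],w2j(P,-T["R"].T@T["t"]),w2j(P,-S["R"].T@S["t"]))
a=rect(T,P,45.5,10,60,-30,130,5.0)
b=rect(S,P,45.5,10,60,-30,130,5.0)
cv2.imwrite("pics/r2.png",np.vstack([a,b]))
```

```text
campos [ 0.34479119 -0.08377136  0.93790228] [-104.73994517   -5.5401814   937.90227867] [-701.81881187 -544.67725317  664.29645256]
```

View pics/r2.png

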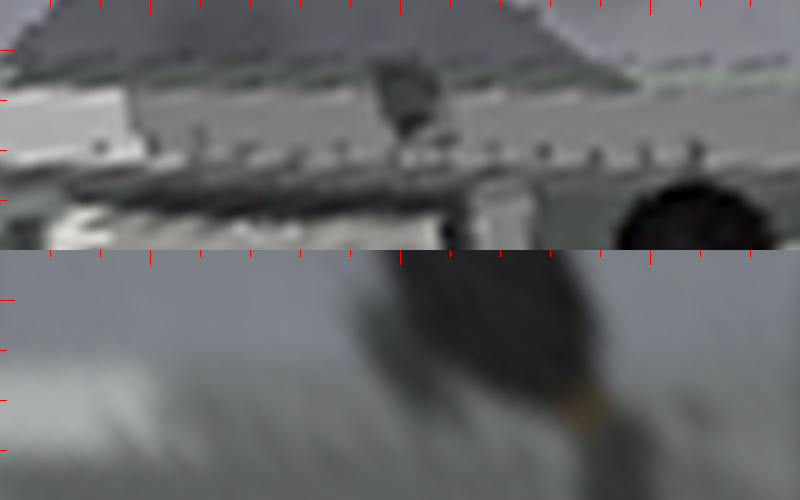

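```bash
cat >> h.py <<'E'
def blob(d,uv,r,th):
    g=cv2.cvtColor(d["frame"],cv2.COLOR_RGB2GRAY).astype(float);u,v=map(int,np.round(uv))
    m=np.zeros_like(g);m[v-r:v+r+1,u-r:u+r+1]=np.clip((th-g[v-r:v+r+1,u-r:u+r+1])/th,0,.5)
    ys,xs=np.mgrid[:g.shape[0],:g.shape[1]];return np.array([(m*xs).sum(),(m*ys).sum()])/m.sum(), g[v,u]
E
python3 - <<'E'
from h import *
from scipy.optimize import least_squares
T=cam("top","1");S=cam("scene","1")
k,_=blob(T,(273.6,189.2),9,70);b,_=blob(T,(304.8,194.4),7,60);ks,_=blob(S,(271,185.5),7,70);bs,_=blob(S,(296,199),7,60)
print(k,b,ks,bs)
P0=np.load("P.npy")
print("knob",w2j(P0,ray(T,k,.09)),"button",w2j(P0,ray(T,b,.09)),w2j(P0,ray(S,ks,.09)),w2j(P0,ray(S,bs,.09)))
# refit: top knob/button/base corners + rail front top edge nose / ticks
f0=[(p,) for p in ()]
def pt(u,v): # r2.png top half pixel -> camera pixel at z45.5
    X=j2w(P0,[60-v/5,0,45.5]);return proj(T,j2w(P0,[60-v/5,130-u/5,45.5]))[0]
def pt1(u,v): return proj(T,j2w(P0,[50-v/3,140-u/3,32]))[0]
obs=[(k,(0,-10,90)),(b,(0,-85,92)),((210.8,207.2),(-62,145,6)),((320,226.4),(-62,-140,6)),((326,181.2),(52,-140,6)),
 (pt(697,150),(29,-10,45.5)),(pt1(312,160),(-4,35,32)),(pt(152,163),(25,100,42))]
r=least_squares(lambda P:np.concatenate([proj(T,j2w(P,X))[0]-uv for uv,X in obs]),P0,loss="soft_l1")
print(r.x,r.fun.reshape(-1,2).round(2).tolist());np.save("P.npy",r.x)
P=r.x
c=pt(408,145);print("clip",w2j(P,ray(T,c,.0455)),"ptr",w2j(P,ray(T,pt(697,150),.0455)))
E
```

```text
[273.35822402 188.86922301] [304.86638116 194.57944325] [270.35554999 185.68003007] [296.02576568 200.2372387 ]
knob [ 1.64996714 -8.50926941 90.        ] button [  0.4079736  -83.59338993  90.        ] [-2.57985738 -9.82200008 90.        ] [ -9.66935967 -89.59275108  90.        ]
[ 0.4498465  -0.09726263 -0.18327105] [[0.48, 0.35], [0.62, -0.23], [-0.95, -0.32], [-0.64, -1.1], [-0.1, 0.49], [0.16, 0.02], [0.32, -0.1], [-0.2, 0.69]]
clip [29.93179518 48.19388993 45.5       ] ptr [28.98902645 -9.60707189 45.5       ]
```

Candidates: light stack on the jig bed at top px (237,190), which is the target, and a black plate with four holes at (170,201), which is a look-alike to leave. The bottle with the blue cap and the black clip-like thing by the cupboard (289,143) are also look-alikes. The crops confirm the stack, the clip at (254,172) and the pointer near (273,182).

```bash
cat > go.py <<'E'
import sys;from h import *
from station import arm
from scipy.spatial.transform import Rotation as Ro
P=np.load("P.npy");s=arm.read_state();q=s["tcp_rot"];R=Ro.from_quat([q[1],q[2],q[3],q[0]]).as_matrix()
jt=w2j(P,s["eef_pos"]);ty=np.degrees(np.arctan2(R[1,1],R[0,1])-P[2])  # tool y angle in jig
print("t",round(s["clock"],2),"jig",jt.round(1),"tool y in jig deg",round(ty,2),"tilt",R[:,2].round(3),"w",round(s["width"],4),"j6",s["joints"].round(2))
c,n=np.cos(P[2]),np.sin(P[2]);F=s["wrist_force"];print("F jig",np.round([c*F[0]+n*F[1],-n*F[0]+c*F[1],F[2]],1))
if len(sys.argv)>4:
    X=j2w(P,[float(v) for v in sys.argv[1:4]])[0];d=1000*R.T@(X-s["eef_pos"])
    turn=-(float(sys.argv[4])-ty);turn=(turn+180)%360-180
    print("shift",d.round(1),"turn rad",round(np.radians(turn),3))
E
python3 go.py -70 78 110 90
```

```text
t 2.1 jig [ -82.2 -484.2  211.5] tool y in jig deg 127.19 tilt [ 0. -0. -1.] w 0.0857 j6 [-0.85  0.38  0.01 -0.   -1.19 -0.26]
F jig [-0.2  0.2  0.7]
shift [-349.6  440.5  101.5] turn rad 0.649
```

>>> arm_command:
  steps:
    - [-30, 40, 0, 0.1]
    - [-60, 78, 0, 0.2]
    - [-95, 118, 0, 0.3]
    - [-125, 158, 0, 0.4]
    - [-155, 197, 0, 0.5]
    - [-190, 236, 0, 0.6]
    - [-220, 276, 0, 0.649]
    - [-250, 315, 0, 0.649]
  hand: 0.5

```text
clock: 2.9
eef_pos: [0.362, -0.1668, 0.2119]
tcp_rot: [0.001, 0.092, 0.996, -0.0]
wrist_force: [2.6, 0.2, 0.1]
width: 0.043
finger_force: 0.0
```

```bash
python3 go.py -70 78 80 90
```

```text
t 2.9 jig [-73.8 -84.3 211.9] tool y in jig deg 89.93 tilt [ 0.001 -0.    -1.   ] w 0.043 j6 [-0.02 -0.02 -0.5   0.   -1.09 -1.74]
F jig [2.5 0.6 0.1]
shift [ -3.4 162.3 132. ] turn rad -0.001
```

>>> arm_command:
  steps:
    - [0, 45, 0, 0]
    - [0, 90, 5, 0]
    - [0, 130, 25, 0]
    - [0, 162, 60, 0]
    - [0, 162, 105, 0]
    - [0, 162, 150, 0]
    - [0, 162, 185, 0]
    - [0, 162, 196, 0]

```text
clock: 3.7
eef_pos: [0.3891, -0.0099, 0.0127]
tcp_rot: [-0.003, 0.091, 0.996, -0.001]
wrist_force: [0.6, 0.4, 0.1]
width: 0.0427
finger_force: 0.0
```

```bash
python3 go.py -36 78 16 90
```

```text
t 3.7 jig [-75.7  74.8  12.7] tool y in jig deg 90.01 tilt [-0.006 -0.002 -1.   ] w 0.0427 j6 [ 0.4   0.29 -0.8  -0.   -0.5  -2.15]
F jig [0.6 0.5 0.1]
shift [-39.6   3.2  -3.5] turn rad 0.0
```

>>> arm_command:
  steps:
    - [0, 0, 0, 0]
    - [-6, 0, 0, 0]
    - [-13, 0, 0, 0]
    - [-19, 0, 0, 0]
    - [-23, 0, 0, 0]
    - [-27, 0, 0, 0]
    - [-31, 0, 0, 0]
    - [-33, 0, 0, 0]

```text
clock: 4.5
eef_pos: [0.4243, -0.0153, 0.0156]
tcp_rot: [0.0, 0.092, 0.996, 0.0]
wrist_force: [-1.1, 0.6, -0.1]
width: 0.0427
finger_force: 0.0
```

```bash
python3 go.py -36 78 16 90
```

```text
t 4.5 jig [-40.   75.9  15.6] tool y in jig deg 90.0 tilt [ 0.  0. -1.] w 0.0427 j6 [ 0.35  0.32 -0.72  0.   -0.53 -2.1 ]
F jig [-1.2  0.4 -0.1]
shift [-4.   2.1 -0.4] turn rad -0.0
```

>>> arm_command:
  steps:
    - [-2, 0, 0, 0]
    - [-3, 0, 0, 0]
    - [-4, 0, 0, 0]
    - [-5, 0, 0, 0]
    - [-5, 0, 0, 0]
    - [-6, 0, 0, 0]
    - [-6, 0, 0, 0]
    - [-6, 0, 0, 0]

```text
clock: 5.3
eef_pos: [0.4297, -0.0163, 0.0155]
tcp_rot: [-0.0, 0.091, 0.996, 0.0]
wrist_force: [0.9, -0.2, -0.6]
width: 0.0426
finger_force: 0.0
```

```bash
python3 go.py -36 78 16 90
```

```text
t 5.3 jig [-34.5  75.9  15.5] tool y in jig deg 90.0 tilt [-0.  0. -1.] w 0.0426 j6 [ 0.34  0.33 -0.7  -0.   -0.54 -2.1 ]
F jig [ 0.9  0.  -0.6]
shift [ 1.5  2.1 -0.5] turn rad 0.0
```

>>> arm_command:
  steps:
    - [-1, 0, 0, 0]
    - [-2, 0, 0, 0]
    - [-3, 0, 0, 0]
    - [-3.5, 0, 0, 0]
    - [-4, 0, 0, 0]
    - [-4.5, 0, 0, 0]
    - [-5, 0, 0, 0]
    - [-5, 0, 0, 0]

```text
clock: 6.1
eef_pos: [0.4347, -0.0173, 0.0155]
tcp_rot: [0.0, 0.091, 0.996, -0.0]
wrist_force: [-0.4, 0.7, -0.7]
width: 0.0428
finger_force: 0.0
```

```bash
python3 go.py -36 78 16 90
python3 - <<'E'
from h import *
P=np.load("P.npy");T=grab("top","2",4);S=grab("scene","2",4)
cv2.imwrite("pics/r3.png",np.hstack([cv2.resize(T["frame"][150:230,190:310,::-1],None,fx=3.3,fy=3.3,interpolation=2),cv2.resize(S["frame"][150:230,190:310,::-1],None,fx=3.3,fy=3.3,interpolation=2)]))
E
```

```text
t 6.1 jig [-29.5  75.9  15.5] tool y in jig deg 90.0 tilt [ 0. -0. -1.] w 0.0428 j6 [ 0.34  0.34 -0.69  0.   -0.54 -2.09]
F jig [-0.5  0.6 -0.7]
shift [ 6.5  2.1 -0.5] turn rad 0.0
```

View pics/r3.png

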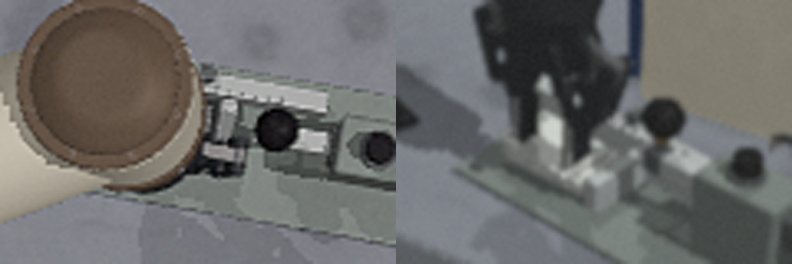

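>>> arm_command:
  steps:
    - [-1, 0, 0, 0]
    - [-1, 0, 0, 0]
    - [-2, 0, 0, 0]
    - [-2, 0, 0, 0]
    - [-3, 0, 0, 0]
    - [-3, 0, 0, 0]
    - [-4, 0, 0, 0]
    - [-4, 0, 0, 0]

```text
clock: 7.3
eef_pos: [0.4388, -0.018, 0.0155]
tcp_rot: [0.0, 0.091, 0.996, 0.0]
wrist_force: [0.5, -0.1, -0.2]
width: 0.0425
finger_force: 0.0
```

```bash
python3 go.py -36 78 16 90
```

```text
t 7.3 jig [-25.4  75.9  15.5] tool y in jig deg 90.0 tilt [ 0.  0. -1.] w 0.0425 j6 [ 0.33  0.34 -0.68  0.   -0.55 -2.09]
F jig [ 0.5 -0.  -0.2]
shift [10.6  2.1 -0.5] turn rad 0.0
```

Run:
```python
from h import *
P=np.load("P.npy");S=grab("scene","3",6);T=grab("top","3",1)
k=7
def ov(d,u0,v0,w,h):
    im=cv2.resize(d["frame"][v0:v0+h,u0:u0+w,::-1],None,fx=k,fy=k,interpolation=2)
    def L(a,b,c):
        p=((proj(d,j2w(P,[a,b]))+.5-[u0,v0])*k).astype(int);cv2.line(im,tuple(map(int,p[0])),tuple(map(int,p[1])),c,1)
    for z in(12,32):
        q=[(-25,35,z),(25,35,z),(25,110,z),(-25,110,z)]
        for i in range(4):L(q[i],q[(i+1)%4],(0,0,255) if z==12 else (0,255,255))
    L((-25.4,70,15.5),(-25.4,82,15.5),(0,255,0));L((-25.4,75.9,7.5),(-25.4,75.9,100),(0,255,0))
    return im
cv2.imwrite("pics/r4.png",ov(S,205,150,110,80))
```

```text
(no output)
```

View pics/r4.png

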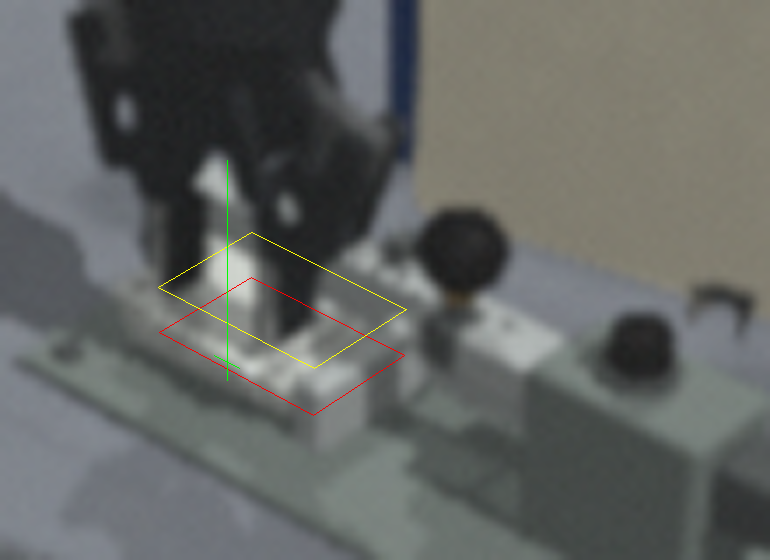

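>>> arm_command:
  steps:
    - [5, 0, 0, 0]
    - [15, 0, -5, 0]
    - [20, 5, -50, -0.14]
    - [20, 45, -95, -0.28]
    - [20, 90, -100, -0.42]
    - [20, 110, -100, -0.56]
    - [20, 110, -100, -0.7]
    - [20, 110, -100, -0.84]

```text
clock: 8.45
eef_pos: [0.438, 0.0946, 0.1159]
tcp_rot: [0.0, -0.326, 0.945, 0.0]
wrist_force: [-0.6, 0.3, 0.4]
width: 0.0424
finger_force: 0.0
```

```bash
python3 go.py -5 190 116 180
python3 - <<'E'
from h import *
P=np.load("P.npy");T=grab("top","4",4);S=grab("scene","4",4)
k=5
def ov(d,u0,v0,w,h,z=32):
    im=cv2.resize(d["frame"][v0:v0+h,u0:u0+w,::-1],None,fx=k,fy=k,interpolation=2)
    def L(a,b,c):
        p=((proj(d,j2w(P,[a,b]))+.5-[u0,v0])*k).astype(int);cv2.line(im,tuple(map(int,p[0])),tuple(map(int,p[1])),c,1)
    q=[(-25,35,z),(25,35,z),(25,110,z),(-25,110,z)]
    for i in range(4):L(q[i],q[(i+1)%4],(0,255,255))
    return im
cv2.imwrite("pics/r5.png",np.hstack([ov(T,205,150,75,80),ov(S,205,150,85,80)]))
E
```

```text
t 8.45 jig [-46.6 186.5 115.9] tool y in jig deg 138.56 tilt [-0.  0. -1.] w 0.0424 j6 [ 0.58  0.19 -0.55 -0.   -0.84 -1.48]
F jig [-0.6  0.2  0.4]
shift [-30.2 -28.9  -0.2] turn rad -0.723
```

View pics/r5.png

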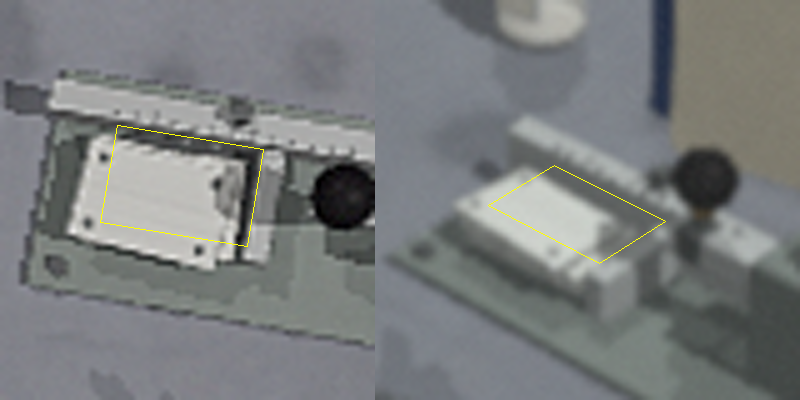

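Run:
```python
from h import *
P=np.load("P.npy")
T1=cam("top","1");T4=cam("top","4")
a=rect(T1,P,32,-50,50,20,140,3.0);b=rect(T4,P,32,-50,50,20,140,3.0)
for n,im in(("before",a),("now",b)):
    g=cv2.cvtColor(im,cv2.COLOR_BGR2GRAY).astype(int)
    for y in(55,65,85,100,115):
        col=g[:,int((140-y)*3)-3:int((140-y)*3)+4].mean(1).astype(int)
        print(n,y,[(50-i/3,col[i])[1] for i in range(0,300,6)])
cv2.imwrite("pics/r6.png",np.hstack([a,b]))
```

```text
before 55 [np.int64(83), np.int64(63), np.int64(61), np.int64(69), np.int64(85), np.int64(97), np.int64(105), np.int64(122), np.int64(130), np.int64(130), np.int64(123), np.int64(103), np.int64(97), np.int64(73), np.int64(44), np.int64(42), np.int64(68), np.int64(115), np.int64(144), np.int64(148), np.int64(150), np.int64(156), np.int64(106), np.int64(51), np.int64(72), np.int64(120), np.int64(145), np.int64(143), np.int64(142), np.int64(143), np.int64(142), np.int64(141), np.int64(143), np.int64(145), np.int64(146), np.int64(144), np.int64(143), np.int64(147), np.int64(150), np.int64(145), np.int64(134), np.int64(133), np.int64(153), np.int64(152), np.int64(137), np.int64(117), np.int64(115), np.int64(119), np.int64(117), np.int64(117)]
before 65 [np.int64(83), np.int64(90), np.int64(81), np.int64(79), np.int64(131), np.int64(129), np.int64(123), np.int64(125), np.int64(125), np.int64(118), np.int64(131), np.int64(120), np.int64(84), np.int64(83), np.int64(56), np.int64(30), np.int64(50), np.int64(121), np.int64(154), np.int64(154), np.int64(143), np.int64(142), np.int64(143), np.in
[... 5684 characters left out ...]
 np.int64(118), np.int64(165), np.int64(176), np.int64(167), np.int64(170), np.int64(170), np.int64(173), np.int64(169), np.int64(133), np.int64(85), np.int64(69), np.int64(80), np.int64(126), np.int64(191), np.int64(189), np.int64(195), np.int64(190), np.int64(142), np.int64(69), np.int64(109), np.int64(175), np.int64(196), np.int64(189), np.int64(192), np.int64(190), np.int64(186), np.int64(188), np.int64(192), np.int64(191), np.int64(190), np.int64(191), np.int64(190), np.int64(197), np.int64(188), np.int64(147), np.int64(96), np.int64(108), np.int64(169), np.int64(210), np.int64(177), np.int64(114), np.int64(106), np.int64(123), np.int64(128), np.int64(125), np.int64(125), np.int64(126)]
```

View pics/r6.png

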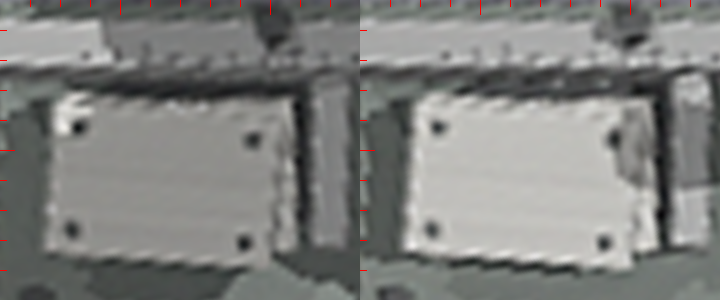

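Run:
```python
from h import *
P=np.load("P.npy");S=cam("scene","4");T=cam("top","4")
for z in(.008,.02,.034,.05):print(z,w2j(P,ray(S,(246.4,197.1),z)).round(1),w2j(P,ray(S,(239,193),z)).round(1))
X=[0.438,0.0946]
k=3.2
a=T["frame"][110:260,100:225,::-1];b=S["frame"][60:210,120:245,::-1]
ims=[]
for d,(u0,v0) in((T,(100,110)),(S,(120,60))):
    im=cv2.resize(d["frame"][v0:v0+150,u0:u0+125,::-1],None,fx=k,fy=k,interpolation=2)
    for z in(.108,.116,.127,.181):
        p=((proj(d,[*X,z])[0]+.5-[u0,v0])*k).astype(int);cv2.circle(im,tuple(map(int,p)),3,(0,0,255),1)
    ims.append(im)
cv2.imwrite("pics/r7.png",np.hstack(ims))
```

```text
0.008 [12.5 77.8  8. ] [ 13.4 104.4   8. ]
0.02 [-0.6 66.4 20. ] [ 0.3 92.5 20. ]
0.034 [-15.9  53.1  34. ] [-15.   78.6  34. ]
0.05 [-33.3  37.9  50. ] [-32.4  62.8  50. ]
```

View pics/r7.png

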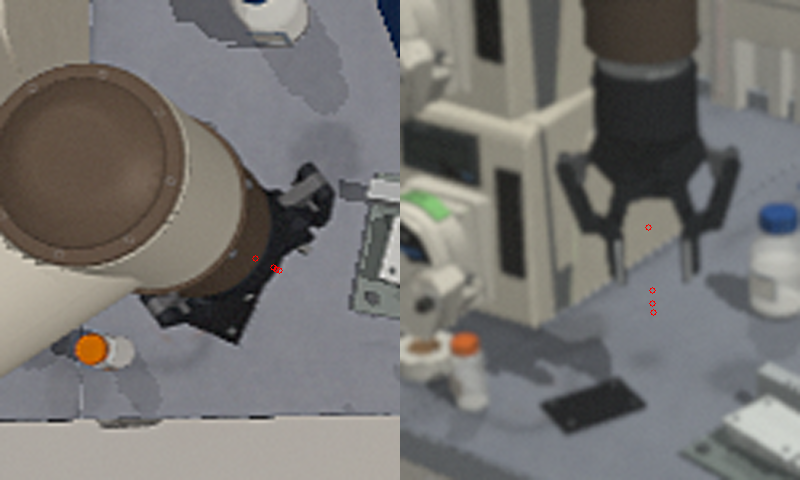

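The top crop shows that the plates have not moved. The last crop shows the open fingertips at about scene px (324,147), roughly 28 mm above where the TCP plus 8 mm puts them, so the first push passed over the stack. I will calibrate the tip height by touch beside the stack.

```bash
python3 go.py -5 150 40 180
python3 - <<'E'
from h import *
P=np.load("P.npy");T=cam("top","4")
print("vial",w2j(P,ray(T,(129,219),.06)),"black",w2j(P,ray(T,(170,201),.005)))
E
```

```text
t 8.85 jig [-45.7 185.7 115.5] tool y in jig deg 138.05 tilt [-0.  0. -1.] w 0.0426 j6 [ 0.57  0.19 -0.54 -0.   -0.84 -1.49]
F jig [ 0.1 -0.5  0.8]
shift [ -0.7 -54.1  75.5] turn rad -0.732
vial [-126.1868114   325.34547506   60.        ] black [-64.05967384 250.15106134   5.        ]
```

>>> arm_command:
  steps:
    - [0, -7, 0, -0.14]
    - [0, -20, 0, -0.28]
    - [0, -35, 0, -0.42]
    - [0, -45, 0, -0.56]
    - [-1, -54, 0, -0.7]
    - [-1, -54, 30, -0.732]
    - [-1, -54, 70, -0.732]
    - [-1, -54, 85, -0.732]
  hand: 0.8

```text
clock: 9.65
eef_pos: [0.4705, 0.0505, 0.0276]
tcp_rot: [-0.003, -0.639, 0.769, 0.001]
wrist_force: [-0.0, -1.0, 0.4]
width: 0.0171
finger_force: 0.0
```

```bash
python3 go.py -5 150 0 180
python3 - <<'E'
from h import *
P=np.load("P.npy");S=grab("scene","5",3);T=grab("top","5",1)
im=cv2.resize(S["frame"][120:230,170:300,::-1],None,fx=5,fy=5,interpolation=2)
cv2.imwrite("pics/r8.png",im)
g=cv2.cvtColor(S["frame"],cv2.COLOR_RGB2GRAY)
from station import arm
X=arm.read_state()["eef_pos"];print(proj(S,[[X[0],X[1],X[2]+dz] for dz in(-.008,0,.02,.06,.1)]).round(1).tolist())
print(g[140:205:2,200:250:2])
E
```

```text
t 9.65 jig [ -6.6 149.1  27.6] tool y in jig deg 179.92 tilt [-0.005 -0.002 -1.   ] w 0.0171 j6 [ 0.45  0.37 -0.58 -0.   -0.63 -0.63]
F jig [ 0.2 -1.   0.4]
shift [-1.  -1.7 27.6] turn rad -0.001
[[221.4, 184.3], [221.4, 181.7], [221.2, 175.2], [221.0, 161.8], [220.7, 147.8]]
[[112 123 125 126  67  35  41  37  35  35  35  34  34  35  35  39  45  59
   64  41  45 145 172 150 137]
 [123 127 129 117  53  43  45  44  37  34  33  36  35  37  41  41  50  64
   64  50  70 163 170 156 135]
 [128 129 130 110  56  50  48  41  44  36  40  41  38  35  36  43  40  47
   45  44 107 174 169 151 132]
 [129 133 134 113  77  52  42  44  42  42  42  43  44  41  37  43  39  40
   43  48 144 167 157 145 130]
 [128 132 128  94  75  59  39  41  42  39  37  43  40  41  38  42  61  53
   42  76 159 161 152 145 133]
 [106 102 103  79  72  63  36  37  40  43  37  43  43  42  36  39 103  78
   40 121 181 175 160 146 130]
 [ 59  74  83  65  66  64  37  34  39  42  40  42  41  38  40  41  93  55
   56 156 183 186 182 152 132]
 [ 59  61  59  45  49  66  40  39  34  37  39  42  40  33  38  40  58  38
   85 169 178 
[... 1942 characters left out ...]
34 129 121 132 159 172 173 181 177 176
  177 177 180 203 206 207 193]
 [133 133 132 130 131 130 132 132 127 107  87 105 119 151 171 178 175 178
  191 196 201 205 203 205 204]
 [132 136 132 134 131 131 129 133 115  86  81  78 103 118 128 156 173 190
  207 208 209 207 204 206 202]
 [131 132 132 131 130 126 118 102 107 103  81  71  89 104 107 108 144 194
  210 209 205 208 209 206 186]
 [130 131 130 128 119 122  95  74  86 107 106  81  74  76  92 100 110 130
  177 201 167 201 205 179 164]
 [131 129 130 122  95 100 113 104 107 109 108 105 104  82  72  76  95 101
  110 145 195 191 157 184 196]
 [130 127 132 130 124 113  94  97 105 109 110 108 111 107  96  69  70  76
   93 101 130 130 183 183 161]]
```

>>> arm_command:
  steps:
    - [0, 0, 10, 0]
    - [0, 0, 20, 0]
    - [0, 0, 25, 0]
    - [0, 0, 28, 0]
    - [0, 0, 30, 0]
    - [0, 0, 32, 0]
    - [0, 0, 33, 0]
    - [0, 0, 33, 0]

```text
clock: 10.65
eef_pos: [0.4728, 0.0517, -0.0025]
tcp_rot: [0.0, -0.64, 0.768, -0.0]
wrist_force: [0.0, -0.1, 0.7]
width: 0.017
finger_force: 0.0
```

```bash
python3 go.py
```

```text
t 10.65 jig [ -4.6 150.6  -2.5] tool y in jig deg 180.07 tilt [ 0.  0. -1.] w 0.017 j6 [ 0.45  0.42 -0.61  0.   -0.54 -0.63]
F jig [ 0.1 -0.1  0.7]
```

>>> arm_command:
  steps:
    - [0, 0, 1, 0]
    - [0, 0, 1, 0]
    - [0, 0, 2, 0]
    - [0, 0, 2, 0]
    - [0, 0, 3, 0]
    - [0, 0, 3, 0]
    - [0, 0, 4, 0]
    - [0, 0, 4, 0]

```text
clock: 11.45
eef_pos: [0.4726, 0.0516, -0.0066]
tcp_rot: [-0.0, -0.64, 0.768, 0.0]
wrist_force: [0.1, -0.5, -1.1]
width: 0.0168
finger_force: 0.0
```

>>> arm_command:
  steps:
    - [0, 0, 1, 0]
    - [0, 0, 1, 0]
    - [0, 0, 2, 0]
    - [0, 0, 2, 0]
    - [0, 0, 2, 0]
    - [0, 0, 3, 0]
    - [0, 0, 3, 0]
    - [0, 0, 3, 0]

```text
clock: 12.25
eef_pos: [0.4727, 0.0517, -0.0095]
tcp_rot: [-0.0, -0.64, 0.768, 0.0]
wrist_force: [-0.3, -0.4, -0.6]
width: 0.0173
finger_force: 0.0
```

>>> arm_command:
  steps:
    - [4, 0, 0, 0]
    - [8, 0, 0, 0]
    - [12, 0, 0, 0]
    - [15, 0, 0, 0]
    - [18, 0, 0, 0]
    - [21, 0, 0, 0]
    - [24, 0, 0, 0]
    - [25, 0, 0, 0]

```text
clock: 13.05
eef_pos: [0.4685, 0.0271, -0.0094]
tcp_rot: [0.0, -0.64, 0.768, -0.0]
wrist_force: [0.2, 1.4, -0.9]
width: 0.0174
finger_force: 0.7
```

```bash
python3 go.py
```

```text
t 13.05 jig [ -4.3 125.6  -9.4] tool y in jig deg 180.07 tilt [ 0.001  0.    -1.   ] w 0.0174 j6 [ 0.41  0.43 -0.63  0.   -0.51 -0.59]
F jig [-0.   1.4 -0.9]
```

>>> arm_command:
  steps:
    - [1, 0, 0, 0]
    - [1, 0, 0, 0]
    - [2, 0, 0, 0]
    - [2, 0, 0, 0]
    - [3, 0, 0, 0]
    - [3, 0, 0, 0]
    - [4, 0, 0, 0]
    - [4, 0, 0, 0]

```text
clock: 13.85
eef_pos: [0.469, 0.0255, -0.0092]
tcp_rot: [0.003, -0.64, 0.769, -0.0]
wrist_force: [-1.2, 12.3, -1.5]
width: 0.0169
finger_force: 5.8
```

>>> arm_command:
  steps:
    - [0.5, 0, 0, 0]
    - [1, 0, 0, 0]
    - [1.5, 0, 0, 0]
    - [2, 0, 0, 0]
    - [2, 0, 0, 0]
    - [2.5, 0, 0, 0]
    - [2.5, 0, 0, 0]
    - [2.5, 0, 0, 0]

```text
clock: 14.65
eef_pos: [0.4697, 0.025, -0.0089]
tcp_rot: [0.004, -0.64, 0.769, 0.0]
wrist_force: [-3.1, 23.1, -1.5]
width: 0.0167
finger_force: 10.3
```

>>> arm_command:
  steps:
    - [-8, 0, 0, 0]
    - [-20, 0, 0, 0]
    - [-22, 10, -45, 0.14]
    - [-22, 35, -80, 0.28]
    - [-22, 65, -80, 0.42]
    - [-22, 70, -80, 0.56]
    - [-22, 70, -80, 0.7]
    - [-22, 70, -80, 0.84]
  hand: 0.5

```text
clock: 15.45
eef_pos: [0.4012, 0.0544, 0.0706]
tcp_rot: [-0.001, -0.268, 0.963, -0.0]
wrist_force: [0.7, 0.4, -0.0]
width: 0.0427
finger_force: 0.0
```

```bash
python3 go.py -75 76 70 90
python3 - <<'E'
from h import *
from station import look_for,tip_of
P=np.load("P.npy");T=grab("top","6",3)
T1=cam("top","4")
# match top-plate patch from before
a=cv2.cvtColor(rect(T1,P,32,-50,50,20,140,4.0),cv2.COLOR_BGR2GRAY);b=cv2.cvtColor(rect(T,P,32,-50,50,20,140,4.0),cv2.COLOR_BGR2GRAY)
cv2.imwrite("pics/a6.png",b)
for n,g in(("before",a),("now",b)):
    for x in(0,-12,12):
        r=g[int((50-x)*4)-4:int((50-x)*4)+5].mean(0)
        print(n,x,[int(v) for v in r[::8]])
    for y in(55,75,100):
        r=g[:,int((140-y)*4)-4:int((140-y)*4)+5].mean(1)
        print(n,"y",y,[int(v) for v in r[::8]])
E
```

```text
t 15.45 jig [-75.5 140.3  70.6] tool y in jig deg 131.64 tilt [-0.001 -0.001 -1.   ] w 0.0427 j6 [ 0.54  0.19 -0.7   0.   -0.68 -1.57]
F jig [ 0.6  0.5 -0. ]
shift [ 42.4 -48.3   0.7] turn rad 0.727
before 0 [118, 106, 75, 83, 84, 86, 80, 77, 106, 175, 206, 190, 189, 190, 189, 190, 190, 190, 188, 189, 189, 189, 189, 189, 190, 190, 188, 189, 190, 189, 190, 190, 190, 190, 190, 190, 189, 190, 191, 192, 195, 184, 143, 109, 145, 144, 117, 102, 110, 84, 44, 46, 90, 133, 124, 122, 125, 115, 85, 72]
before -12 [128, 102, 76, 86, 85, 86, 75, 85, 138, 200, 203, 190, 191, 191, 191, 191, 191, 192, 191, 191, 192, 192, 191, 193, 192, 191, 191, 191, 191, 190, 190, 191, 190, 188, 188, 188, 187, 187, 187, 186, 187, 188, 190, 195, 190, 176, 137, 137, 154, 122, 40, 43, 101, 136, 118, 123, 132, 131, 117, 101]
before 12 [125, 127, 79, 82, 83, 74, 62, 61, 82, 147, 202, 200, 189, 190, 200, 202, 196, 192, 192, 195, 198, 199, 188, 184, 186, 192, 203, 201, 192, 187, 192, 197, 197, 192, 185, 182, 195, 205, 196, 181, 176, 188, 202, 191, 138, 119, 133, 149, 156, 73, 27, 45, 74, 122, 127, 117, 120, 123, 102, 73]

[... 1725 characters left out ...]
136, 92, 69, 69, 73, 98, 165, 202, 199, 202, 146, 121, 133, 135, 140, 150, 157, 160, 166, 192, 199, 193, 190, 189, 193, 194, 191, 190, 191, 192, 204, 193, 88, 97, 118, 114, 114, 114, 112]
now y 75 [121, 130, 122, 136, 164, 170, 169, 171, 172, 173, 184, 113, 65, 85, 116, 62, 108, 190, 208, 193, 190, 190, 191, 189, 189, 189, 190, 190, 187, 189, 193, 192, 192, 189, 191, 195, 192, 188, 187, 190, 197, 204, 110, 89, 118, 112, 113, 114, 112, 115]
now y 100 [100, 103, 127, 118, 161, 177, 170, 170, 159, 156, 158, 139, 91, 56, 45, 80, 190, 206, 202, 188, 148, 151, 177, 201, 190, 188, 189, 188, 187, 190, 192, 192, 192, 194, 199, 202, 174, 144, 164, 190, 213, 187, 117, 109, 113, 116, 121, 121, 125, 126]
```

>>> arm_command:
  steps:
    - [10, -12, 0, 0.14]
    - [25, -28, 0, 0.28]
    - [42, -48, 0, 0.42]
    - [42, -48, 0, 0.56]
    - [42, -48, 0, 0.7]
    - [42, -48, 30, 0.727]
    - [42, -48, 60, 0.727]
    - [42, -48, 80, 0.727]

```text
clock: 16.4
eef_pos: [0.3904, -0.0085, -0.0109]
tcp_rot: [-0.001, 0.088, 0.996, -0.001]
wrist_force: [0.2, 0.2, 0.1]
width: 0.0426
finger_force: 0.0
```

```bash
python3 go.py -45 76 -11 90
```

```text
t 16.4 jig [-74.6  76.5 -10.9] tool y in jig deg 90.44 tilt [-0.002 -0.001 -1.   ] w 0.0426 j6 [ 0.4   0.34 -0.82  0.   -0.41 -2.15]
F jig [0.2 0.2 0.1]
shift [-29.6  -0.7   0. ] turn rad 0.008
```

>>> arm_command:
  steps:
    - [-5, 0, 0, 0.007]
    - [-11, 0, 0, 0.007]
    - [-17, 0, 0, 0.007]
    - [-22, 0, 0, 0.007]
    - [-26, 0, 0, 0.007]
    - [-29, 0, 0, 0.007]
    - [-31, 0, 0, 0.007]
    - [-32, 0, 0, 0.007]

```text
clock: 17.2
eef_pos: [0.4221, -0.0138, -0.0095]
tcp_rot: [-0.001, 0.093, 0.996, -0.0]
wrist_force: [-2.9, 1.3, 2.2]
width: 0.0425
finger_force: 1.1
```

>>> arm_command:
  steps:
    - [-0.5, 0, 0, 0]
    - [-1, 0, 0, 0]
    - [-1.5, 0, 0, 0]
    - [-2, 0, 0, 0]
    - [-2.5, 0, 0, 0]
    - [-3, 0, 0, 0]
    - [-3.5, 0, 0, 0]
    - [-4, 0, 0, 0]

```text
clock: 18.0
eef_pos: [0.4264, -0.0144, -0.0096]
tcp_rot: [-0.0, 0.092, 0.996, -0.0]
wrist_force: [-2.3, 0.3, 0.6]
width: 0.0431
finger_force: 1.5
```

```bash
python3 go.py -45 76 -11 90
```

```text
t 18.0 jig [-38.1  77.2  -9.6] tool y in jig deg 89.89 tilt [-0.001 -0.    -1.   ] w 0.0431 j6 [ 0.35  0.38 -0.73 -0.   -0.46 -2.11]
F jig [-2.3 -0.1  0.6]
shift [ 6.9 -1.2  1.4] turn rad -0.002
```

>>> arm_command:
  steps:
    - [-0.5, 0, 0, 0]
    - [-1, 0, 0, 0]
    - [-1.5, 0, 0, 0]
    - [-2, 0, 0, 0]
    - [-2.5, 0, 0, 0]
    - [-3, 0, 0, 0]
    - [-3.5, 0, 0, 0]
    - [-4, 0, 0, 0]

```text
clock: 18.8
eef_pos: [0.4267, -0.0152, -0.01]
tcp_rot: [-0.004, 0.093, 0.996, -0.001]
wrist_force: [-12.2, 9.9, 7.9]
width: 0.0427
finger_force: 7.2
```

>>> arm_command:
  steps:
    - [-0.5, 0, 0, 0]
    - [-1, 0, 0, 0]
    - [-1.5, 0, 0, 0]
    - [-2, 0, 0, 0]
    - [-2, 0, 0, 0]
    - [-2, 0, 0, 0]
    - [-2, 0, 0, 0]
    - [-2, 0, 0, 0]

```text
clock: 19.6
eef_pos: [0.4265, -0.0157, -0.0103]
tcp_rot: [-0.006, 0.093, 0.996, -0.001]
wrist_force: [-16.7, 12.7, 10.5]
width: 0.0428
finger_force: 9.1
```

```bash
python3 go.py -45 76 -11 90
```

```text
t 19.6 jig [-37.8  75.9 -10.3] tool y in jig deg 89.81 tilt [-0.011 -0.002 -1.   ] w 0.0428 j6 [ 0.35  0.38 -0.72 -0.01 -0.48 -2.1 ]
F jig [-18.8   9.4  10.5]
shift [7.2 0.  0.8] turn rad -0.003
```

>>> arm_command:
  steps:
    - [8, 0, 0, 0]
    - [22, 0, -3, 0]
    - [25, 5, -45, -0.14]
    - [25, 45, -85, -0.28]
    - [25, 80, -85, -0.42]
    - [25, 90, -85, -0.56]
    - [15, 90, -85, -0.7]
    - [10, 90, -85, -0.84]

```text
clock: 20.4
eef_pos: [0.4419, 0.0764, 0.0764]
tcp_rot: [0.003, -0.325, 0.946, 0.0]
wrist_force: [-0.4, -0.8, -1.2]
width: 0.0428
finger_force: 0.0
```

```bash
python3 go.py -5 150 70 180
python3 - <<'E'
from h import *
P=np.load("P.npy");T=grab("top","7",4);S=grab("scene","7",3)
b=rect(T,P,32,-50,50,20,140,4.0);c=cv2.resize(S["frame"][165:215,215:280,::-1],None,fx=5,fy=5,interpolation=2)
b[:,:]=b
cv2.imwrite("pics/r9.png",np.hstack([b,cv2.copyMakeBorder(c,0,400-c.shape[0],0,0,cv2.BORDER_CONSTANT)[:400]]))
E
```

```text
t 20.4 jig [-39.4 169.3  76.4] tool y in jig deg 138.45 tilt [ 0.005  0.002 -1.   ] w 0.0428 j6 [ 0.54  0.24 -0.6   0.   -0.72 -1.45]
F jig [-0.3 -0.8 -1.2]
shift [ -8.4 -38.6   6.5] turn rad -0.725
```

View pics/r9.png

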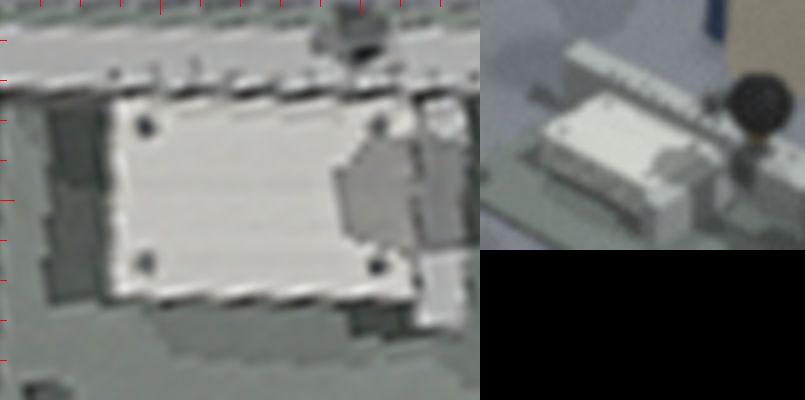

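The stack now looks squared: rear edge along the rail at row ~95, right edge at the fence at col ~412, and all plates in line. I will give it one more y tap for certainty.

>>> arm_command:
  steps:
    - [0, -7, 0, -0.14]
    - [0, -15, 0, -0.28]
    - [-3, -25, 0, -0.42]
    - [-6, -35, 0, -0.56]
    - [-8, -39, 0, -0.7]
    - [-8, -39, 30, -0.725]
    - [-8, -39, 65, -0.725]
    - [-8, -39, 86, -0.725]
  hand: 0.8

```text
clock: 21.55
eef_pos: [0.4685, 0.0484, -0.0122]
tcp_rot: [-0.001, -0.636, 0.772, 0.0]
wrist_force: [-1.2, 0.7, 0.3]
width: 0.0171
finger_force: 0.0
```

>>> arm_command:
  steps:
    - [4, 0, 0, 0]
    - [9, 0, 0, 0]
    - [14, 0, 0, 0]
    - [19, 0, 0, 0]
    - [22, 0, 0, 0]
    - [24, 0, 0, 0]
    - [25, 0, 0, 0]
    - [26, 0, 0, 0]

```text
clock: 22.35
eef_pos: [0.4653, 0.0248, -0.0101]
tcp_rot: [0.002, -0.636, 0.771, 0.0]
wrist_force: [-4.0, 13.3, 2.6]
width: 0.0171
finger_force: 6.2
```

```bash
python3 go.py -5 124 -10 180
```

```text
t 22.35 jig [ -7.1 122.8 -10.1] tool y in jig deg 179.54 tilt [ 0.002  0.002 -1.   ] w 0.0171 j6 [ 0.4   0.42 -0.64 -0.   -0.51 -0.59]
F jig [-6.4 12.4  2.6]
shift [-1.2 -2.1 -0.1] turn rad -0.008
```

>>> arm_command:
  steps:
    - [-6, 0, 0, 0]
    - [-16, 0, 0, 0]
    - [-18, 0, -45, 0]
    - [-18, -2, -90, 0]
    - [-5, -4, -130, 0]
    - [30, -7, -140, 0]
    - [75, -7, -140, 0]
    - [120, -7, -140, 0]
  hand: 1

```text
clock: 23.15
eef_pos: [0.4488, -0.0965, 0.1303]
tcp_rot: [0.001, -0.637, 0.771, -0.001]
wrist_force: [1.1, 0.9, 0.3]
width: -0.0
finger_force: 0.0
```

```bash
python3 go.py 0 -85 100 180
```

```text
t 23.15 jig [ -1.2   0.6 130.3] tool y in jig deg 179.67 tilt [ 0.002  0.    -1.   ] w -0.0 j6 [ 0.14  0.19 -0.5   0.   -0.88 -0.33]
F jig [0.9 1.1 0.3]
shift [85.6 -1.6 30.3] turn rad -0.006
```

>>> arm_command:
  steps:
    - [40, -1, 0, 0]
    - [75, -1, 0, 0]
    - [86, -1, 0, 0]
    - [86, -1, 10, 0]
    - [86, -1, 20, 0]
    - [86, -1, 26, 0]
    - [86, -1, 32, 0]
    - [86, -1, 36, 0]

```text
clock: 23.95
eef_pos: [0.4333, -0.1797, 0.0927]
tcp_rot: [-0.0, -0.637, 0.771, 0.0]
wrist_force: [-0.0, 0.2, -0.1]
width: -0.0
finger_force: 0.0
```

>>> arm_command:
  steps:
    - [0, 0, 2, 0]
    - [0, 0, 4, 0]
    - [0, 0, 6, 0]
    - [0, 0, 8, 0]
    - [0, 0, 10, 0]
    - [0, 0, 11, 0]
    - [0, 0, 12, 0]
    - [0, 0, 12, 0]

```text
clock: 24.75
eef_pos: [0.4333, -0.1805, 0.0814]
tcp_rot: [-0.0, -0.636, 0.771, 0.0]
wrist_force: [0.0, 0.2, 0.3]
width: -0.0
finger_force: 0.0
```

```bash
python3 go.py 0 -85 80 180
```

```text
t 24.75 jig [ -1.1 -84.8  81.4] tool y in jig deg 179.55 tilt [-0.  0. -1.] w -0.0 j6 [-0.05  0.27 -0.54 -0.   -0.76 -0.14]
F jig [0.  0.2 0.3]
shift [ 0.2 -1.1  1.4] turn rad -0.008
```

>>> arm_command:
  steps:
    - [0, 0, 1, 0]
    - [0, 0, 2, 0]
    - [0, 0, 3, 0]
    - [0, 0, 4, 0]
    - [0, 0, 5, 0]
    - [0, 0, 6, 0]
    - [0, 0, 7, 0]
    - [0, 0, 7, 0]

```text
clock: 25.55
eef_pos: [0.4333, -0.1804, 0.0744]
tcp_rot: [-0.0, -0.636, 0.771, 0.0]
wrist_force: [0.2, 0.1, -0.9]
width: 0.0001
finger_force: 0.0
```

>>> arm_command:
  steps:
    - [0, 0, 1, 0]
    - [0, 0, 2, 0]
    - [0, 0, 2, 0]
    - [0, 0, 3, 0]
    - [0, 0, 3, 0]
    - [0, 0, 4, 0]
    - [0, 0, 4, 0]
    - [0, 0, 4, 0]

```text
clock: 26.35
eef_pos: [0.4334, -0.1805, 0.0705]
tcp_rot: [0.0, -0.636, 0.771, -0.0]
wrist_force: [-1.8, -0.8, 1.9]
width: 0.0004
finger_force: 0.9
```

>>> arm_command:
  steps:
    - [0, 0, 1, 0]
    - [0, 0, 2, 0]
    - [0, 0, 3, 0]
    - [0, 0, 4, 0]
    - [0, 0, 5, 0]
    - [0, 0, 5, 0]
    - [0, 0, 5, 0]
    - [0, 0, 5, 0]

```text
clock: 27.15
eef_pos: [0.4335, -0.1806, 0.0661]
tcp_rot: [-0.0, -0.637, 0.771, -0.0]
wrist_force: [-2.6, -1.8, 7.6]
width: 0.0002
finger_force: 3.5
```

>>> arm_command:
  steps:
    - [0, 0, 1, 0]
    - [0, 0, 2, 0]
    - [0, 0, 3, 0]
    - [0, 0, 4, 0]
    - [0, 0, 5, 0]
    - [0, 0, 5, 0]
    - [0, 0, 5, 0]
    - [0, 0, 5, 0]

```text
clock: 27.95
eef_pos: [0.4339, -0.1814, 0.0651]
tcp_rot: [-0.0, -0.637, 0.77, -0.001]
wrist_force: [-11.2, 1.6, 35.5]
width: -0.0002
finger_force: 17.6
```

>>> arm_command:
  steps:
    - [0, 0, -15, 0]
    - [0, 0, -45, 0]
    - [-20, 0, -70, -0.008]
    - [-60, 0, -75, -0.008]
    - [-75, 0, -75, -0.008]
    - [-75, 0, -75, -0.008]
    - [-75, 0, -75, -0.008]
    - [-75, 0, -75, -0.008]
  hand: 0.15

```text
clock: 28.75
eef_pos: [0.4471, -0.1072, 0.135]
tcp_rot: [-0.0, -0.639, 0.769, 0.0]
wrist_force: [-1.3, 0.4, 0.2]
width: 0.0723
finger_force: 0.0
```

```bash
python3 go.py 0.5 -9.5 52 180;python3 - <<'E'
from h import *
P=np.load("P.npy");S=grab("scene","8",3)
bs,_=blob(S,(296,199),7,60);b1,_=blob(cam("scene","1"),(296,199),7,60)
print("button uv before/after",b1,bs,"expected dv",proj(S,j2w(P,[[0,-85,94],[0,-85,86]])))
E
```

```text
t 28.75 jig [ -0.9 -10.3 135. ] tool y in jig deg 179.97 tilt [-0.001  0.    -1.   ] w 0.0723 j6 [ 0.12  0.18 -0.49 -0.   -0.9  -0.3 ]
F jig [-1.4  0.2  0.2]
shift [-0.8 -1.5 83. ] turn rad -0.0
button uv before/after [296.02576568 200.2372387 ] [295.77154583 200.94801642] expected dv [[297.22426389 195.96142595]
 [296.9507558  198.87177536]]
```

>>> arm_command:
  steps:
    - [0, -1, 25, 0]
    - [-1, -1, 50, 0]
    - [-1, -1, 70, 0]
    - [-1, -1, 80, 0]
    - [-1, -1, 83, 0]
    - [-1, -1, 83, 0]
    - [-1, -1, 83, 0]
    - [-1, -1, 83, 0]

```text
clock: 29.7
eef_pos: [0.4495, -0.106, 0.0534]
tcp_rot: [0.001, -0.64, 0.769, -0.001]
wrist_force: [0.2, 0.6, -0.0]
width: 0.0723
finger_force: 0.0
```

>>> arm_command:
  steps:
    - [0, 0, 0, 0]
    - [0, 0, 0, 0]
    - [0, 0, 0, 0]
    - [0, 0, 0, 0]
    - [0, 0, 0, 0]
    - [0, 0, 0, 0]
    - [0, 0, 0, 0]
    - [0, 0, 0, 0]
  hand: 0.8

```text
clock: 30.5
eef_pos: [0.4462, -0.106, 0.0527]
tcp_rot: [-0.002, -0.64, 0.769, 0.002]
wrist_force: [-5.4, 3.2, 6.7]
width: 0.0294
finger_force: 58.5
```

```bash
python3 go.py 0 48 52 180
```

```text
t 30.5 jig [-2.  -9.2 52.7] tool y in jig deg 180.01 tilt [-0.005 -0.    -1.   ] w 0.0294 j6 [ 0.12  0.3  -0.59 -0.   -0.68 -0.3 ]
F jig [-5.9  2.2  6.7]
shift [-57.2  -2.1   0.7] turn rad 0.0
```

>>> arm_command:
  steps:
    - [0, 0, 0, 0]
    - [0, 0, 0, 0]
    - [0, 0, 0, 0]
    - [0, 2.5, 0, 0]
    - [0, 2.5, 1, 0]
    - [0, 2.5, 3, 0]
    - [0, 2.5, 4, 0]
    - [0, 2.5, 5, 0]
  hand: 0.4

```text
clock: 31.3
eef_pos: [0.4463, -0.1056, 0.0473]
tcp_rot: [-0.0, -0.64, 0.769, 0.0]
wrist_force: [0.5, -0.4, 0.6]
width: 0.0514
finger_force: 0.0
```

>>> arm_command:
  steps:
    - [0, 0, 0, 0]
    - [0, 0, 0, 0]
    - [0, 0, 0, 0]
    - [0, 0, 0, 0]
    - [0, 0, 0, 0]
    - [0, 0, 0, 0]
    - [0, 0, 0, 0]
    - [0, 0, 0, 0]
  hand: 0.8

```text
clock: 32.1
eef_pos: [0.4463, -0.1056, 0.0477]
tcp_rot: [-0.0, -0.64, 0.769, -0.0]
wrist_force: [-1.0, 0.4, 4.1]
width: 0.0291
finger_force: 59.0
```

```bash
python3 go.py 0 48 52 180
```

```text
t 32.1 jig [-2.  -8.8 47.7] tool y in jig deg 180.02 tilt [ 0. -0. -1.] w 0.0291 j6 [ 0.12  0.31 -0.6   0.   -0.66 -0.31]
F jig [-1.1  0.2  4.1]
shift [-56.8  -2.   -4.3] turn rad 0.0
```

>>> arm_command:
  steps:
    - [-2, 0, 0, 0]
    - [-6, 0, 0, 0]
    - [-12, 0, 0, 0]
    - [-18, 0, 0, 0]
    - [-24, 0, 0, 0]
    - [-30, 0, 0, 0]
    - [-35, 0, 0, 0]
    - [-38, 0, 0, 0]

```text
clock: 32.9
eef_pos: [0.4535, -0.0677, 0.0477]
tcp_rot: [0.0, -0.64, 0.769, -0.0]
wrist_force: [-0.8, -5.7, 5.7]
width: 0.029
finger_force: 59.1
```

>>> arm_command:
  steps:
    - [-4, 0, 0, 0]
    - [-8, 0, 0, 0]
    - [-12, 0, 0, 0]
    - [-15, 0, 0, 0]
    - [-18, 0, 0, 0]
    - [-19, 0, 0, 0]
    - [-20, 0, 0, 0]
    - [-20, 0, 0, 0]

```text
clock: 33.7
eef_pos: [0.4573, -0.0482, 0.0477]
tcp_rot: [0.0, -0.64, 0.769, -0.0]
wrist_force: [0.6, -3.1, 4.3]
width: 0.0292
finger_force: 59.2
```

```bash
python3 go.py 0 48 52 180
python3 - <<'E'
from h import *
from station import tip_of
P=np.load("P.npy");T=grab("top","9",6);S=grab("scene","9",8)
for c,d in(("top",T),("scene",S)):
    for q in["pointer_tip","clip_mark","knob_center","stack_home","plate_0","plate_3"]:
        for r in tip_of(c,q)[:2]:
            z={"pointer_tip":45.5,"clip_mark":45.5,"knob_center":90,"plate_3":27}.get(q,12);print(c,q,np.round(r["uv"],1),round(r["p"],2),w2j(P,ray(d,r["uv"],z/1000)).round(1))
cv2.imwrite("pics/r10.png",cv2.resize(S["frame"][160:210,225:305,::-1],None,fx=8,fy=8,interpolation=2))
E
```

```text
t 33.7 jig [-1.6 49.6 47.7] tool y in jig deg 180.03 tilt [ 0.001  0.    -1.   ] w 0.0292 j6 [ 0.25  0.31 -0.6   0.   -0.66 -0.43]
F jig [ 1.2 -2.9  4.3]
shift [ 1.6 -1.6 -4.3] turn rad 0.001
top pointer_tip [254.  179.3] 0.76 [22.  42.5 45.5]
top stack_home [240.6 185.8] 0.59 [ 4.4 75.5 12. ]
top plate_0 [240.2 187.2] 0.6 [ 0.7 75.9 12. ]
top plate_0 [169.1 199.8] 0.49 [-61.7 251.1  12. ]
top plate_3 [240.2 187.2] 0.6 [-1.1 74.6 27. ]
top plate_3 [169.1 199.8] 0.49 [-62.4 247.   27. ]
scene pointer_tip [259.1 186.7] 0.61 [27.6 49.3 45.5]
scene clip_mark [258.  186.9] 0.36 [25.  50.7 45.5]
scene clip_mark [245.7 195.3] 0.28 [-23.8  48.5  45.5]
scene knob_center [254.9 175.4] 0.58 [ 6.2 46.2 90. ]
scene stack_home [242.2 198.2] 0.64 [-2.8 78.6 12. ]
scene plate_0 [178.6 187.6] 0.78 [-79.9 233.4  12. ]
scene plate_0 [242.2 197.1] 0.59 [ 0.8 81.9 12. ]
scene plate_3 [178.6 187.6] 0.78 [-94.2 215.5  27. ]
scene plate_3 [242.2 197.1] 0.59 [-15.4  67.4  27. ]
```

Run:
```python
from h import *
P=np.load("P.npy")
def g(n,z,x0,x1,y0,y1,c="top"):
    im=rect(cam(c,n),P,z,x0-5,x1+5,y0-5,y1+5,10.0);im=cv2.cvtColor(im,cv2.COLOR_BGR2GRAY).astype(float)
    return im[50:-50,50:-50].mean(0)  # col i -> y=y1-i/10
def cen(p,y1):
    w=np.clip(np.percentile(p,75)-10-p,0,None);i=np.arange(len(p));return y1-(w*i).sum()/w.sum()/10
for n in("0","1","4","6","7"):
    a=[round(cen(g(n,52.5,xa,xb,34,64),64),2) for xa,xb in((33,36),(36,39),(39,42))]
    t=[round(cen(g(n,45.5,xa,xb,34,64),64),2) for xa,xb in((29,31),(31,33))]
    q=[round(cen(g(n,45.5,xa,xb,-14,-5),-5),2) for xa,xb in((26,28),(28,30),(30,32))]
    k,_=blob(cam("top",n),(273.36,188.87),9,70)
    print(n,"clip body z52",a,"nose z45",t,"ptr",q,"knob",w2j(P,ray(cam("top",n),k,.09)).round(2))
p=g("1",45.5,28,32,-25,65);print([int(v) for v in p[::10]])
p=g("4",52.5,36,40,34,64);print([int(v) for v in p[::10]])
```

```text
0 clip body z52 [np.float64(47.05), np.float64(47.39), np.float64(47.83)] nose z45 [np.float64(46.61), np.float64(45.98)] ptr [np.float64(-8.91), np.float64(-9.38), np.float64(-9.11)] knob [ 0.62 -8.82 90.  ]
1 clip body z52 [np.float64(47.16), np.float64(47.51), np.float64(47.77)] nose z45 [np.float64(46.2), np.float64(45.95)] ptr [np.float64(-8.9), np.float64(-9.45), np.float64(-9.07)] knob [ 0.64 -8.74 90.  ]
4 clip body z52 [np.float64(49.94), np.float64(50.58), np.float64(48.68)] nose z45 [np.float64(47.46), np.float64(48.42)] ptr [np.float64(-8.02), np.float64(-9.37), np.float64(-9.03)] knob [ 0.43 -8.87 90.  ]
6 clip body z52 [np.float64(49.99), np.float64(50.63), np.float64(48.63)] nose z45 [np.float64(47.46), np.float64(48.3)] ptr [np.float64(-8.06), np.float64(-9.36), np.float64(-9.06)] knob [ 0.44 -8.84 90.  ]
7 clip body z52 [np.float64(49.96), np.float64(50.59), np.float64(48.61)] nose z45 [np.float64(47.14), np.float64(48.27)] ptr [np.float64(-8.03), np.float64(-9.4), np.float64(-9.04)] knob [ 0.43 -8.83 90.  ]
[127, 122, 115, 108, 108, 118, 128, 131, 129, 129, 130, 129, 126, 118, 103, 94, 94, 100, 106, 109, 112, 112, 103, 92, 87, 92, 105, 119, 127, 130, 127, 123, 117, 110, 108, 115, 126, 132, 130, 127, 126, 125, 119, 108, 101, 108, 122, 131, 131, 128, 128, 128, 126, 120, 114, 116, 123, 130, 129, 126, 126, 126, 121, 112, 106, 111, 123, 133, 134, 131, 129, 128, 118, 100, 86, 90, 107, 122, 127, 128, 130, 129, 129, 129, 129, 128, 128, 127, 125, 124]
[172, 171, 161, 147, 129, 117, 115, 114, 117, 114, 103, 93, 89, 93, 96, 97, 97, 96, 93, 93, 97, 107, 125, 142, 154, 159, 160, 165, 168, 170]
```

Run:
```python
from h import *
P=np.load("P.npy")
def g(n,z,x0,x1,y0,y1,c="top"):
    im=rect(cam(c,n),P,z,x0-5,x1+5,y0-5,y1+5,10.0);im=cv2.cvtColor(im,cv2.COLOR_BGR2GRAY).astype(float)
    return im[50:-50,50:-50].mean(0)
for n in("1","4"):
    for z,xa in((52.5,42),(52.5,40),(52.5,38),(52.5,36),(52.5,34),(49,34),(49,32),(49,30)):
        print(n,z,xa,[int(v) for v in g(n,z,xa-1,xa+1,36,62)[::10]])
# scale ticks & pointer subpixel, base y bias: tick minima
for n in("1","4"):
    p=g(n,42,25.5,28.5,-15,105);p=np.convolve(p,np.ones(9)/9,"same")
    print(n,"ticks",[round(105-i/10,1) for i in range(30,len(p)-30) if p[i]==p[i-30:i+31].min()])
```

```text
1 52.5 42 [77, 83, 87, 88, 87, 89, 89, 80, 67, 54, 51, 53, 54, 56, 57, 59, 59, 59, 58, 63, 76, 89, 96, 94, 90, 89]
1 52.5 40 [106, 117, 120, 114, 106, 105, 109, 99, 79, 62, 56, 62, 65, 65, 65, 64, 63, 60, 54, 54, 67, 85, 96, 96, 92, 92]
1 52.5 38 [139, 142, 139, 132, 124, 122, 125, 118, 98, 77, 62, 61, 62, 63, 65, 67, 67, 67, 66, 68, 80, 95, 108, 117, 122, 127]
1 52.5 36 [125, 124, 123, 124, 127, 128, 130, 126, 107, 85, 66, 61, 63, 62, 61, 61, 60, 61, 69, 78, 92, 102, 109, 120, 128, 133]
1 52.5 34 [124, 125, 125, 125, 127, 126, 128, 128, 117, 103, 87, 71, 58, 44, 38, 38, 40, 47, 63, 78, 93, 104, 107, 115, 122, 127]
1 49 34 [125, 126, 126, 126, 127, 127, 128, 128, 118, 107, 91, 73, 56, 39, 35, 39, 45, 56, 74, 88, 100, 107, 109, 115, 122, 127]
1 49 32 [127, 126, 125, 125, 127, 127, 128, 129, 127, 128, 122, 99, 70, 49, 50, 67, 85, 99, 111, 110, 104, 99, 97, 101, 112, 123]
1 49 30 [108, 107, 114, 123, 127, 126, 127, 129, 129, 129, 126, 112, 94, 84, 87, 97, 104, 107, 105, 95, 83, 77, 80, 91, 108, 122]
4 52.5 42 [116, 126, 133, 134, 132, 130, 124, 107, 87, 71, 69, 74, 76, 79, 84, 88, 92, 9
[... 645 characters left out ...]
9, 35, 49, 70, 101, 126, 147, 159, 161, 166, 171, 174]
4 49 32 [172, 171, 174, 178, 183, 179, 164, 148, 129, 117, 103, 81, 67, 66, 77, 99, 126, 149, 164, 165, 156, 148, 145, 148, 158, 169]
4 49 30 [151, 151, 163, 176, 181, 179, 177, 180, 177, 159, 138, 121, 119, 127, 138, 148, 157, 162, 160, 146, 128, 118, 122, 135, 153, 167]Traceback (most recent call last):
  File "<stdin>", line 11, in <module>
  File "<stdin>", line 4, in g
  File "h.py", line 25, in rect
    for x in range(int(np.ceil(x0/10))*10,x1,10):cv2.line(im,(0,int((x1-x)*s)),(6 if x%50 else 14,int((x1-x)*s)),(0,0,255),1)
             ~~~~~^^^^^^^^^^^^^^^^^^^^^^^^^^^^^^
TypeError: 'float' object cannot be interpreted as an integer
```

Run:
```python
from h import *
P=np.load("P.npy")
from scipy.ndimage import map_coordinates as mc
S={n:cam("scene",n) for n in("1","4","7","9")}
gr={n:cv2.cvtColor(d["frame"],cv2.COLOR_RGB2GRAY).astype(float) for n,d in S.items()}
# scene bias: measure knob at rest vs projection
for z,x in((45.5,20),(45.5,24),(45.5,28),(50,30)):
    ys=np.arange(30,70,2.);uv=proj(S["9"],j2w(P,np.c_[ys*0+x,ys,ys*0+z]))
    for n in("7","9"):print(n,x,z,[int(v) for v in mc(gr[n],[uv[:,1],uv[:,0]],order=1)])
    # pointer at rest in 7
    ys=np.arange(-26,14,2.);uv=proj(S["9"],j2w(P,np.c_[ys*0+x,ys,ys*0+z]));print(" rest",[int(v) for v in mc(gr["7"],[uv[:,1],uv[:,0]],order=1)],"gone",[int(v) for v in mc(gr["9"],[uv[:,1],uv[:,0]],order=1)])
u,v=map(int,proj(S["9"],j2w(P,[29,48,45.5]))[0]);print(u,v)
print(gr["7"][v-8:v+10,u-9:u+12].astype(int));print(gr["9"][v-8:v+10,u-9:u+12].astype(int))
```

```text
7 20 45.5 [152, 145, 139, 136, 137, 142, 140, 129, 124, 133, 146, 145, 144, 142, 145, 149, 147, 141, 137, 143]
9 20 45.5 [155, 155, 153, 153, 151, 150, 149, 146, 148, 151, 155, 155, 152, 145, 129, 110, 90, 79, 74, 82]
 rest [176, 179, 179, 178, 177, 175, 168, 165, 165, 167, 164, 155, 136, 115, 94, 77, 69, 62, 62, 68] gone [172, 176, 177, 176, 175, 174, 172, 173, 176, 177, 173, 167, 160, 158, 156, 156, 157, 156, 155, 156]
7 24 45.5 [166, 164, 156, 141, 136, 132, 131, 128, 124, 129, 145, 156, 158, 159, 163, 167, 171, 172, 169, 166]
9 24 45.5 [163, 160, 153, 146, 141, 135, 130, 127, 125, 130, 141, 149, 154, 153, 141, 125, 107, 89, 78, 76]
 rest [177, 176, 177, 176, 175, 172, 166, 158, 155, 159, 166, 165, 151, 132, 115, 96, 81, 70, 66, 66] gone [174, 174, 176, 176, 173, 170, 166, 166, 170, 176, 176, 174, 171, 167, 166, 165, 164, 164, 165, 166]
7 28 45.5 [133, 145, 155, 146, 134, 116, 108, 98, 93, 99, 114, 132, 146, 153, 160, 170, 172, 174, 176, 175]
9 28 45.5 [170, 166, 160, 148, 135, 118, 108, 97, 90, 95, 107, 122, 137, 149, 153, 154, 139, 127, 113, 97]
 rest [173, 174, 174, 174, 172, 1
[... 3097 characters left out ...]
0 142 151 153 155 155 147 133 124 117 118 137 147 150 147 140
  134 132 129]
 [ 66  84 116 134 146 152 155 156 153 150 149 145 141 151 163 169 168 158
  149 139 133]
 [ 59  78  97 112 125 136 146 151 155 154 155 155 153 158 165 171 174 174
  168 159 151]
 [ 58  75  90  98 104 112 125 137 147 151 154 155 155 155 157 163 168 171
  174 174 170]
 [ 65  77  92  98  96  99 105 113 124 136 146 151 155 155 155 155 158 162
  167 171 175]
 [ 94  97 105 106 101  98  96  99 102 112 125 137 147 153 154 154 154 155
  158 163 167]
 [121 120 124 120 115 110 103  98  96  97 104 112 126 137 148 153 155 155
  153 154 158]
 [127 131 132 130 130 132 121 107 100  98  97  99 105 113 125 136 147 151
  154 155 154]]
```

>>> arm_command:
  steps:
    - [0.3, 0, 0, 0]
    - [0.6, 0, 0, 0]
    - [0.9, 0, 0, 0]
    - [1, 0, 0, 0]
    - [1, 0, 0, 0]
    - [1, 0, 0, 0]
    - [1, 0, 0, 0]
    - [1, 0, 0, 0]

```text
clock: 35.8
eef_pos: [0.4571, -0.0492, 0.0477]
tcp_rot: [0.0, -0.64, 0.769, -0.0]
wrist_force: [0.5, -2.7, 4.9]
width: 0.0292
finger_force: 59.1
```

```bash
python3 go.py
python3 - <<'E'
from h import *
P=np.load("P.npy")
def g(n,z,x0,x1,y0,y1,c="top"):
    im=rect(cam(c,n),P,z,x0-5,x1+5,y0-5,y1+5,10.0);im=cv2.cvtColor(im,cv2.COLOR_BGR2GRAY).astype(float)
    return im[50:-50,50:-50].mean(0)
for n in("1","4"):
  for x in (26,28):
    p=cv2.GaussianBlur(g(n,42,x,x+3,-15,105)[None],(0,0),8)[0]
    print(n,"ticks",[round(105-i/10,1) for i in range(30,len(p)-30) if p[i]==p[i-30:i+31].min()])
# stack check in latest scene/top: plate edge profile
from station import arm
E
```

```text
t 35.8 jig [-1.6 48.6 47.7] tool y in jig deg 180.03 tilt [ 0.001  0.    -1.   ] w 0.0292 j6 [ 0.25  0.31 -0.6   0.   -0.66 -0.43]
F jig [ 1.  -2.6  4.9]
1 ticks [100.0, 90.9, 82.3, 71.3, 61.3, 51.6, 41.2, 31.0, 21.3, 10.9, 0.7, -9.1]
1 ticks [99.4, 90.6, 81.5, 70.4, 61.8, 50.9, 41.3, 31.5, 21.2, 10.8, 0.9, -9.4]
4 ticks [100.6, 90.8, 82.5, 71.3, 61.0, 52.0, 41.3, 30.7, 21.5, 10.9, 0.6, -8.5]
4 ticks [99.9, 90.6, 81.6, 70.2, 61.8, 51.4, 41.2, 31.4, 21.2, 10.7, 0.9, -9.3]
```

>>> arm_command:
  steps:
    - [0.2, 0, 0, 0]
    - [0.3, 0, 0, 0]
    - [0.3, 0, 0, 0]
    - [0.3, 0, 0, 0]
    - [0.3, 0, 0, 0]
    - [0.3, 0, 0, 0]
    - [0.3, 0, 0, 0]
    - [0.3, 0, 0, 0]

```text
clock: 36.6
eef_pos: [0.457, -0.0495, 0.0477]
tcp_rot: [0.0, -0.64, 0.769, -0.0]
wrist_force: [-0.0, -4.4, 4.9]
width: 0.0293
finger_force: 59.1
```

```bash
python3 go.py; python3 -c "
from station import arm
print(arm.hand_in())"
```

```text
t 36.6 jig [-1.6 48.3 47.7] tool y in jig deg 180.03 tilt [ 0.001  0.    -1.   ] w 0.0293 j6 [ 0.25  0.31 -0.6   0.   -0.66 -0.43]
F jig [ 0.8 -4.3  4.9]
the job is handed in; nothing more can be done
None
```

The job is handed in with the stack squared against rail and fence, the lock button pressed to its stop, and the knob still held at about 57 mm, where I measured the clip (to within about 1 mm); pointer-to-clip alignment and the lowest plate's position were not confirmed by eye at the end.

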